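Clamp a power bank into its test cradle

ROBOT

A 6-joint arm with a two-finger parallel gripper is mounted at the origin on the work surface. World frame = base frame: x ahead of the robot, y to its left, z up, the work surface at z = 0. Lengths are in m, angles in rad, forces in N, time in s.
With the tool pointing down it reaches from about 0.425 to 0.95 m from the base axis. Payload 3.5 kg.
Tool frame: the origin (TCP) lies on the centre line of the jaws, within the pads' length; the fingertips stand 17 mm ahead of it and the grasp point (between the pads) lies 2 mm behind it; z points along the fingers, y is the line along which they close (so a half turn about z gives the same grasp; the last joint's range is limited). The gripper opens to 85 mm and grips with 20 to 120 N. Pads are 22 mm wide; open, the fingers measure 114 mm over their backs; the gripper's body (76 mm by 85 mm) begins 54 mm behind the grasp point. The pads swing forward as they close: fully open they stand 13 mm farther back than shut.
Start: joints at [0.974, 0.286, 1.577, -0, 1.279, -0.15], TCP at [0.292, 0.609, 0.248] pointing down, gripper open.
Joint ranges: [-2.77, 2.77], [-0.9, 2.22], [0.21, 2.48], [-1.53, 4.67], [0.24, 2.81], [-2.84, 2.84]. Speed limits (rad/s): [2.79, 2.79, 3.14, 3.14, 3.14, 3.14].

INTERFACE

Orientations are given as a unit quaternion [x, y, z, w].
In Python, from plant import ctrl gives the robot as it stands. The module is installed in compiled form; this text tells all that it offers.
- The arm moves only by the tool drive_tool, never from a script. Its argument "moves" is a list of rows, each a list of 3 entries, a list of its own where there are three numbers: the turn, a rotation vector about the tool's x, y, z in rad, then the shift along the tool's x, y, z in m, then the finger opening in m, from 0 to 0.0854. A call has 1 to 5 rows; each row shifts and turns the commanded pose from where the row before left it, along the tool's axes as they then stand; what a row does not reach is not made up. A row lasts 1/8 s, in which the tool goes at most 62.5 mm and 10.7 degrees, less where a joint would pass 70% of its speed; a pose out of reach is approached as far as the arm can. A call with a gripper value outside its range is refused whole. The fingers move at their own pace and stop on an object; "grip_force" is the grip in N (left out, the last holds). Time passes only in rows, so rows that do not move let the fingers close. It gives the time, the measured TCP pose, the force, the opening and the grip force at its end, in the units of the state.
- ctrl.get_state(): the state, without advancing time (a new reading comes with each control period).
- ctrl.read_camera(name): name is "scene" or "top" or "wrist"; returns a dict with "image" (420x560x3 uint8, red, green, blue), "fx", "fy", "cx", "cy" (pixels), "dist" ([k1, k2, p1, p2, k3] as OpenCV has them; the pictures are not rectified), "R" (3x3) and "t" (3): a world point X has camera coordinates R X + t. Camera axes: x right, y down, z forward; pixel columns grow to the right and rows downward; lengths in m; the calibration is good to about 2 mm. A picture is of the moment at which its call begins. There is no depth.
- ctrl.sign_off(): hands the job in; it is judged then, once.
The state is a dict: "time": time; "qpos": joint angles; "dq": joint speeds; "joint_efforts": joint torques, N m; "eef_pos": TCP position; "tcp_rot": TCP orientation; "contact_force": force on the tool from outside, world axes, zero at the start; "wrist_torque": the same for the moment, N m; "opening": opening from 0.0 (shut) to 1.0 (fully open); "finger_force": force on a finger pad.
Only numpy, scipy, OpenCV 4.12 (cv2) and the standard library are available. Lean on these libraries where they do the work, as an engineer would, in place of code of your own. Each camera call takes 0.05 s, during which the arm holds its last target. There are 200 camera calls.

TASK

Pick up the opened power bank with the blue circuit board and set it gently into the test cradle, metal port towards the yellow mark, then swing the clamp's red handle over and press it down until the power bank is fully home on the cradle's ledges, stopping as soon as you feel it bottom so that nothing is crushed. Let go with the clamp holding it there, and leave the other things on the bench where they are.

Things in the scene. Friction and masses are not known exactly. Their poses are not given: they have to be found in the camera images.
- bank: Opened power bank to be tested: black plastic tray, blue circuit board on top; rigid block 40 (x) x 92 (y) x 24 (z) mm, 0.13 to 0.26 kg, flat on the bench at the start. Origin: centre of its underside, z up, y lengthwise; silver USB port at its +y end. A steel pad in the middle of its top takes the clamp's pressure. Grip it across its 40 mm width.
- bank_port (a point): Top of the power bank's silver USB port, 36 mm along its +y from its centre, 24 mm above its underside.
- cradle: Grey test cradle. Origin: on the bench under the nest's centre, z up. Base 14 mm thick, x -60 to 95, y -78 to 78 mm. Nest lengthwise along y, pocket 42.4 (x) x 94.4 (y) mm (1.2 mm clearance each side, no lead-in) between black walls up to z = 40 mm. End walls 8 mm thick; side walls 6 mm, only at |y| 30 to 47 mm: a 60 mm finger gap in each long side. Yellow mark at the +y end, for the port.
- nest (a point): Centre of the top of the green sprung plate (30 x 58 mm) in the nest, at z = 28 mm of the cradle, unpressed (this point is fixed to the cradle). A power bank just set down rests here. The plate gives 6 mm against a spring (4 N at first, 8 N at the bottom), until the bank's underside lands on rigid ledges.
- ledges (a point): Fixed point in the nest's centre at the height of the two rigid ledges, z = 22 mm of the cradle: the power bank is home when its underside is at this height.
- clamp (a joint): Clamp frame angle, rad: 0 = level over the nest, growing as it swings up and back to the cradle's +x; starts at 1.85 to 2.1. A stiff hinge (0.75 N m friction) stays where left, also against the sprung plate. Two 10 mm arms at y = -64 and 64 mm, a cross bar 68 mm from the hinge (over the nest's middle when closed), red handle at the end. No own stop above -0.25.
- clamp_bar (a point): Middle of the clamp's cross bar, 68 mm from the hinge. Below it a rubber-tipped spindle, 14 mm across, presses the bank's steel pad. It is screwed to another length each time: tip 9 to 25 mm below the bar's middle, so the clamp angle at which the bank is home varies from -0.11 to 0.14 rad and must be found by feel.
- clamp_handle (a point): Middle of the red handle, a 16 mm round bar along the cradle's y, clear over 110 mm, 140 mm from the hinge; when closed about 45 to 80 mm over the bench, 72 mm to the cradle's -x side of the nest centre. Pressing it down takes about 8 N, then force rises steeply as the bank bottoms; 13 to 18 N is plenty (go slowly), over about 25 N crushes the bank (90 N between it and the cradle).
- clamp_hinge (a point): Clamp hinge axis (along the cradle's y), at x = 68, z = 62 mm of the cradle; fixed to the cradle.
- scrap: Another opened power bank, same size, but with a green board and no silver port: not to be used, leave it. Origin: centre of its underside.
- screwdriver: Screwdriver 170 mm long lying on the bench, bystander.
- spool: Grey spool, 60 mm across and 40 mm high, bystander. Origin under its centre.
- mug: Blue ceramic mug, 80 mm across, 95 mm high, bystander.
- bracket: Dark steel bracket strip with a slot, 28 by 120 mm, 4 mm thick, lying flat, bystander.
- meter: Yellow hand meter, 150 by 78 by 36 mm, lying flat, bystander.
Not all that is in view belongs to the job. What is shaped like the bank but white is not meant.

How it is judged:
By the outcome, as a careful person would: the job done as asked, in the order asked, and still so for the second after the job is handed in, with the robot touching nothing.
It also fails if it takes over 72 s, if anything falls off the work surface, if the arm or the gripper's body presses on something with over 40 N, if the wrist force passes 120 N, or if a joint passes its speed limit or range.

## Working session

There is one attempt and no reset: what is moved stays moved. The work goes in short steps, Python scripts to look and compute and a tool call to move; the robot and the scene stay as the last step left them, time stands still between calls to the robot, and variables do not carry over. Pictures are saved under pics/ and viewed, at most 10 in all, crops included, and the job is handed in when it is done.

Besides the shell and the picture viewer there is one more tool, called as name(argument=value, ...) on one line, values as JSON. drive_tool: Moves the arm, as the interface text tells. Its arguments: {"type":"object","properties":{"moves":{"type":"array","items":{"type":"array"}},"grip_force":{"type":"number"}},"required":["moves"]}

```bash
mkdir -p pics; cat > h.py <<'E'
import numpy as np,cv2
from scipy.spatial.transform import Rotation as Ro
from plant import ctrl
def cam(n):
    c=ctrl.read_camera(n);c['K']=np.array([[c['fx'],0,c['cx']],[0,c['fy'],c['cy']],[0,0,1.]]);c['R']=np.array(c['R']);c['t']=np.array(c['t']);c['dist']=np.array(c['dist'],float);return c
def save(c,f): cv2.imwrite('pics/'+f,c['image'][:,:,::-1])
def ray(c,px):
    p=cv2.undistortPoints(np.array(px,float).reshape(-1,1,2),c['K'],c['dist']).reshape(-1,2)
    d=np.c_[p,np.ones(len(p))]@c['R'];o=-c['R'].T@c['t'];return o,d
def onz(c,px,z):
    o,d=ray(c,px);return o+d*((z-o[2])/d[:,2])[:,None]
def proj(c,X):
    return cv2.projectPoints(np.array(X,float).reshape(-1,1,3),cv2.Rodrigues(c['R'])[0],c['t'],c['K'],c['dist'])[0].reshape(-1,2)
E
python3 - <<'E'
from h import *
for n in('scene','top'):
    c=cam(n);save(c,n+'0.png');print(n,-c['R'].T@c['t'])
print(ctrl.get_state())
E
```

```text
scene [ 1.16885168 -0.20881261  1.02321824]
top [ 0.36237839 -0.01215075  1.1824676 ]
{'time': 0.1, 'qpos': array([ 9.74012732e-01,  2.87118637e-01,  1.57807310e+00,  1.06744819e-05,
        1.27859117e+00, -1.50002444e-01]), 'dq': array([ 0.00162625, -0.00258192, -0.0006955 ,  0.00054469,  0.00034382,
       -0.00112383]), 'joint_efforts': array([ 7.97284829e-04, -4.07294619e+01, -2.93699312e+01, -1.97186660e-04,
        3.40020153e-03, -2.77550646e-05]), 'eef_pos': array([0.2912911 , 0.60827799, 0.24703474]), 'tcp_rot': array([ 2.21538588e-01,  9.75150991e-01, -1.01779991e-03, -4.04232707e-04]), 'contact_force': array([-0.92769426, -1.14355485,  0.19313953]), 'wrist_torque': array([ 0.01922485,  0.05938177, -0.03262331]), 'finger_force': 0.0, 'opening': 1.0034115898186677}
```

View pics/top0.png

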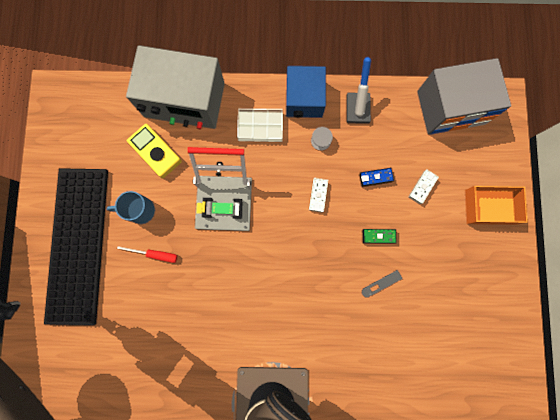

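View pics/scene0.png

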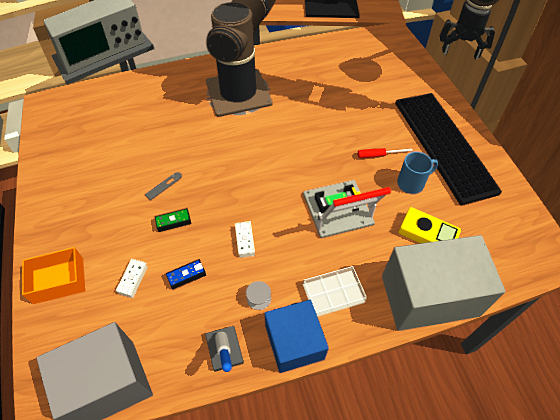

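The top view shows the bank at (377,177), green scrap at (380,237), and the cradle nest at (222,209) with its yellow mark on the left (+y). The red handle is at (217,151), swung to +x. Next I measure these.

```bash
python3 - <<'E'
from h import *
c=cam('top');im=c['image'];hsv=cv2.cvtColor(im,cv2.COLOR_RGB2HSV)
def blob(lo,hi,box,z,name):
    m=cv2.inRange(hsv,lo,hi);k=np.zeros_like(m);x0,y0,x1,y1=box;k[y0:y1,x0:x1]=m[y0:y1,x0:x1]
    pts=np.argwhere(k)[:,::-1].astype(float);r=cv2.minAreaRect(pts.astype(np.float32));bp=onz(c,cv2.boxPoints(r),z)
    W=onz(c,pts,z);print(name,len(pts),r[0],'c',bp.mean(0).round(4),'sides',np.linalg.norm(bp[1]-bp[0]).round(4),np.linalg.norm(bp[2]-bp[1]).round(4))
    e=[bp[1]-bp[0],bp[2]-bp[1]];e=max(e,key=np.linalg.norm);print('  long dir deg',np.degrees(np.arctan2(e[1],e[0])).round(2))
blob((105,120,60),(130,255,255),(350,160,405,195),.024,'bank blue')
blob((0,0,0),(179,255,60),(350,160,405,195),.0,'bank dark')
blob((50,120,80),(75,255,255),(205,195,245,225),.028,'plate')
blob((24,150,100),(34,255,255),(190,195,215,225),.03,'yellow')
blob((0,180,100),(6,255,255),(180,140,255,165),.18,'handle')
a=cv2.resize(im[130:250,180:270],None,fx=4.4,fy=4.4,interpolation=2);b=cv2.resize(im[150:210,350:410],None,fx=6,fy=6,interpolation=2)
o=np.zeros((530,770,3),np.uint8);o[:a.shape[0],:a.shape[1]]=a;o[:360,400:760]=b
cv2.imwrite('pics/crop1.png',o[:,:,::-1])
E
```

```text
bank blue 289 (376.8721008300781, 176.20046997070312) c [ 0.6292 -0.2888  0.024 ] sides 0.0896 0.038
  long dir deg -79.79
bank dark 46 (375.10113525390625, 176.9075164794922) c [ 0.6325 -0.2893  0.    ] sides 0.0891 0.0417
  long dir deg -80.14
plate 209 (222.0, 208.0) c [0.5291 0.1517 0.028 ] sides 0.0566 0.0286
  long dir deg -89.05
yellow 72 (201.0, 207.0) c [0.5306 0.2108 0.03  ] sides 0.0286 0.0226
  long dir deg 2.59
handle 334 (215.4805908203125, 150.5826873779297) c [0.6522 0.1518 0.18  ] sides 0.0155 0.1385
  long dir deg -91.03
```

View pics/crop1.png

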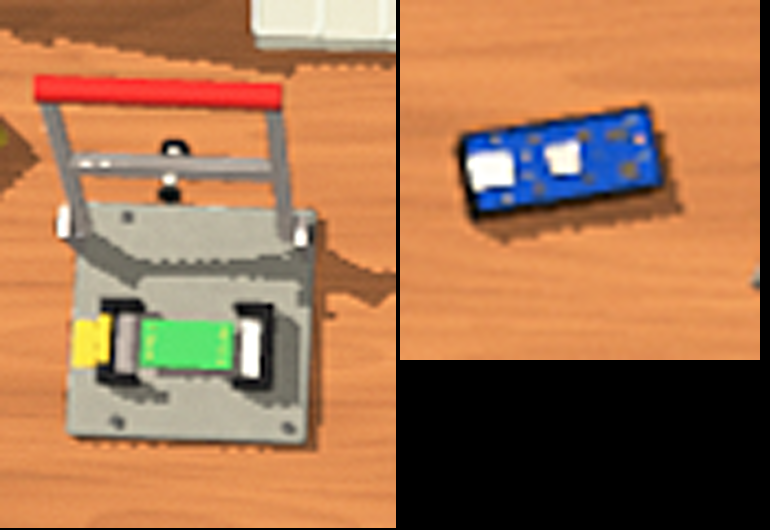

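The close view shows the silver port at the bank's left (+y) end, so the bank's yaw is about +10° and the cradle's about 0–1°. No half turn is needed.

```bash
cat >> h.py <<'E'
def togo(pos,yawdeg):
    "turn (rotvec) and then shift, tool axes after the turn; tool y at world angle yawdeg"
    s=ctrl.get_state();R0=Ro.from_quat(s['tcp_rot']);a=np.radians(yawdeg)
    y=np.array([np.cos(a),np.sin(a),0]);z=np.array([0,0,-1.]);R1=Ro.from_matrix(np.c_[np.cross(y,z),y,z])
    d=np.array(pos)-s['eef_pos']
    print('t',round(s['time'],2),'pos',s['eef_pos'].round(4),'turn',(R0.inv()*R1).as_rotvec().round(4),'shift',R1.inv().apply(d).round(4),'F',s['contact_force'].round(2),'open',round(s['opening'],3))
E
python3 -c "
from h import *
togo([.629,-.289,.2],10)"
```

```text
t 0.15 pos [0.2914 0.6083 0.2472] turn [-1.800e-03  6.000e-04  9.495e-01] shift [-0.9423  0.1767  0.0472] F [-0.39 -0.72 -0.59] open 1.0
```

drive_tool(moves=[[[0, 0, 0.18], [0, 0, 0], 0.085], [[0, 0, 0.18], [0, 0, 0], 0.085], [[0, 0, 0.18], [0, 0, 0], 0.085], [[0, 0, 0.18], [0, 0, 0], 0.085], [[0, 0, 0.18], [0, 0, 0], 0.085]])

```text
time: 0.78
eef_pos: [0.2915, 0.6085, 0.2477]
tcp_rot: [0.626, 0.78, -0.001, 0.0]
contact_force: [-0.3, 0.2, -0.2]
opening: 0.995
finger_force: 0.0
```

```bash
python3 -c "
from h import *
togo([.629,-.289,.2],10)"
```

```text
t 0.78 pos [0.2915 0.6085 0.2477] turn [-0.0007  0.0007  0.0435] shift [-0.9425  0.1765  0.0477] F [-0.27  0.23 -0.15] open 0.995
```

drive_tool(moves=[[[0, 0, 0.043], [0, 0, 0], 0.085], [[0, 0, 0], [-0.058, 0.011, 0], 0.085], [[0, 0, 0], [-0.058, 0.011, 0], 0.085], [[0, 0, 0], [-0.058, 0.011, 0], 0.085], [[0, 0, 0], [-0.058, 0.011, 0], 0.085]])

```text
time: 1.4
eef_pos: [0.3769, 0.3866, 0.248]
tcp_rot: [0.64, 0.768, -0.0, 0.0]
contact_force: [-0.3, 0.0, 0.8]
opening: 0.998
finger_force: 0.0
```

drive_tool(moves=[[[0, 0, 0], [-0.058, 0.011, 0], 0.085], [[0, 0, 0], [-0.058, 0.011, 0], 0.085], [[0, 0, 0], [-0.058, 0.011, 0], 0.085], [[0, 0, 0], [-0.058, 0.011, 0], 0.085], [[0, 0, 0], [-0.058, 0.011, 0], 0.085]])

```text
time: 2.02
eef_pos: [0.4832, 0.1112, 0.2482]
tcp_rot: [0.64, 0.768, 0.0, 0.0]
contact_force: [0.2, -0.4, -0.4]
opening: 0.992
finger_force: 0.0
```

drive_tool(moves=[[[0, 0, 0], [-0.058, 0.011, 0], 0.085], [[0, 0, 0], [-0.058, 0.011, 0.01], 0.085], [[0, 0, 0], [-0.058, 0.011, 0.01], 0.085], [[0, 0, 0], [-0.058, 0.011, 0.02], 0.085], [[0, 0, 0], [-0.058, 0.011, 0.01], 0.085]])

```text
time: 2.65
eef_pos: [0.589, -0.1639, 0.1967]
tcp_rot: [0.64, 0.768, -0.0, -0.001]
contact_force: [0.7, -0.0, -0.4]
opening: 0.995
finger_force: 0.0
```

drive_tool(moves=[[[0, 0, 0], [-0.058, 0.011, 0], 0.085], [[0, 0, 0], [-0.014, 0, 0], 0.085], [[0, 0, 0], [0, 0, 0], 0.085]])

```text
time: 3.02
eef_pos: [0.6127, -0.2315, 0.1977]
tcp_rot: [0.641, 0.768, 0.0, -0.001]
contact_force: [0.4, 1.2, -0.2]
opening: 0.997
finger_force: 0.0
```

```bash
python3 -c "
from h import *
togo([.629,-.289,.2],10)
c=cam('wrist');save(c,'w1.png')
X=[[.629,-.289,.024],[.629-.036*.174,-.289+.036*.985,.024]]
print(proj(c,X))"
```

```text
t 3.02 pos [ 0.6127 -0.2315  0.1977] turn [-0.0008 -0.0011  0.005 ] shift [-0.0594  0.0061 -0.0023] F [ 0.4   1.18 -0.2 ] open 0.997
[[281.06657412 253.3158075 ]
 [281.3870888  215.51206992]]
```

View pics/w1.png

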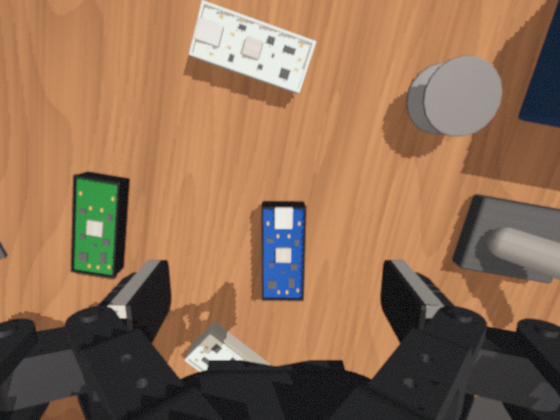

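The wrist view shows the bank squarely in line, with its centre at about (284,252) and the port at (284,218), towards the top (+y). I refine it from this view.

```bash
cat >> h.py <<'E'
def rect(c,lo,hi,box,z):
    hsv=cv2.cvtColor(c['image'],cv2.COLOR_RGB2HSV);m=cv2.inRange(hsv,lo,hi);k=np.zeros_like(m);x0,y0,x1,y1=box;k[y0:y1,x0:x1]=m[y0:y1,x0:x1]
    p=np.argwhere(k)[:,::-1].astype(np.float32);bp=onz(c,cv2.boxPoints(cv2.minAreaRect(p)),z);e=max([bp[1]-bp[0],bp[2]-bp[1]],key=np.linalg.norm)
    print(len(p),'c',bp.mean(0).round(4),'sides',np.linalg.norm(bp[1]-bp[0]).round(4),np.linalg.norm(bp[2]-bp[1]).round(4),'yaw',round((np.degrees(np.arctan2(e[1],e[0])))%180-90,2));return bp.mean(0)
E
python3 -c "
from h import *
c=cam('wrist')
rect(c,(105,120,50),(130,255,255),(230,190,320,310),.024)
togo([.629,-.289,.2],10)"
```

```text
2529 c [ 0.6312 -0.2902  0.024 ] sides 0.0354 0.0876 yaw 11.46
t 3.12 pos [ 0.6126 -0.2297  0.1981] turn [-0.0006 -0.0011  0.0073] shift [-0.0612  0.0058 -0.0019] F [-0.43  0.65  0.56] open 0.994
```

drive_tool(moves=[[[0, 0, -0.01], [-0.06, 0.007, 0], 0.085], [[0, 0, 0], [0, 0, 0.05], 0.085], [[0, 0, 0], [0, 0, 0.05], 0.085], [[0, 0, 0], [0, 0, 0], 0.085]])

```text
time: 3.62
eef_pos: [0.6275, -0.285, 0.0928]
tcp_rot: [0.636, 0.772, -0.001, -0.006]
contact_force: [-0.9, 0.1, 0.7]
opening: 1.001
finger_force: 0.0
```

```bash
python3 -c "
from h import *
togo([.6305,-.2895,.02],11)"
```

```text
t 3.62 pos [ 0.6275 -0.285   0.0928] turn [-0.0084 -0.0083  0.0009] shift [-0.005   0.0021  0.0728] F [-0.93  0.12  0.67] open 1.001
```

drive_tool(moves=[[[0, 0, 0], [-0.004, 0.002, 0.03], 0.085], [[0, 0, 0], [0, 0, 0.03], 0.085], [[0, 0, 0], [0, 0, 0.007], 0.085], [[0, 0, 0], [0, 0, 0], 0.085]], grip_force=40)

```text
time: 4.12
eef_pos: [0.6344, -0.2922, 0.0333]
tcp_rot: [0.636, 0.772, 0.0, 0.001]
contact_force: [-0.5, -0.1, 0.7]
opening: 0.999
finger_force: 0.0
```

```bash
python3 -c "
from h import *
togo([.6305,-.2895,.02],11)"
```

```text
t 4.12 pos [ 0.6344 -0.2922  0.0333] turn [ 0.0016  0.0015 -0.0001] shift [ 0.0034 -0.0033  0.0133] F [-0.48 -0.1   0.7 ] open 0.999
```

drive_tool(moves=[[[0, 0, 0], [0.003, -0.003, 0.008], 0.085], [[0, 0, 0], [0, 0, 0.005], 0.085], [[0, 0, 0], [0, 0, 0], 0.085]])

```text
time: 4.5
eef_pos: [0.6296, -0.2899, 0.018]
tcp_rot: [0.636, 0.771, -0.0, -0.0]
contact_force: [-0.5, 0.9, 0.2]
opening: 0.997
finger_force: 0.0
```

drive_tool(moves=[[[0, 0, 0], [0, 0, 0], 0.036], [[0, 0, 0], [0, 0, 0], 0.03], [[0, 0, 0], [0, 0, 0], 0.03], [[0, 0, 0], [0, 0, 0], 0.03], [[0, 0, 0], [0, 0, 0], 0.03]], grip_force=40)

```text
time: 5.12
eef_pos: [0.6303, -0.2903, 0.0187]
tcp_rot: [0.636, 0.771, 0.0, 0.0]
contact_force: [-0.0, -0.3, 1.4]
opening: 0.454
finger_force: 43.3
```

```bash
python3 -c "
from h import *
togo([.6305,-.2895,.02],11)"
```

```text
t 5.12 pos [ 0.6303 -0.2903  0.0187] turn [ 0.0007  0.0007 -0.0011] shift [ 0.0008  0.0004 -0.0013] F [-0.03 -0.29  1.43] open 0.454
```

drive_tool(moves=[[[0, 0, 0], [0, 0, -0.02], 0.03], [[0, 0, 0], [0, 0, -0.05], 0.03], [[0, 0, 0], [0, 0, -0.06], 0.03], [[0, 0, 0.18], [0, 0, -0.01], 0.03], [[0, 0, 0], [0, 0, 0], 0.03]])

```text
time: 5.75
eef_pos: [0.6304, -0.2902, 0.1608]
tcp_rot: [0.702, 0.712, 0.0, 0.002]
contact_force: [-0.3, 0.5, -3.0]
opening: 0.459
finger_force: 42.9
```

```bash
python3 -c "
from h import *
togo([.529,.152,.16],0.5)"
```

```text
t 5.75 pos [ 0.6304 -0.2902  0.1608] turn [0.0026 0.0017 0.0044] shift [ 0.4431 -0.0976  0.0008] F [-0.26  0.54 -3.03] open 0.459
```

drive_tool(moves=[[[0, 0, 0], [0.04, -0.01, 0], 0.03], [[0, 0, 0], [0.055, -0.012, 0], 0.03], [[0, 0, 0], [0.055, -0.012, 0], 0.03], [[0, 0, 0], [0.055, -0.012, 0], 0.03], [[0, 0, 0], [0.055, -0.012, 0], 0.03]])

```text
time: 6.38
eef_pos: [0.567, -0.0287, 0.1563]
tcp_rot: [0.702, 0.712, -0.001, -0.002]
contact_force: [0.4, 0.0, -2.0]
opening: 0.457
finger_force: 42.9
```

drive_tool(moves=[[[0, 0, 0], [0.055, -0.02, 0], 0.03], [[0, 0, 0], [0.03, -0.015, 0], 0.03], [[0, 0, 0], [0, 0, 0], 0.03], [[0, 0, 0], [0, 0, 0], 0.03]])

```text
time: 6.88
eef_pos: [0.5326, 0.0537, 0.1574]
tcp_rot: [0.703, 0.712, -0.001, -0.001]
contact_force: [1.0, -0.6, -2.4]
opening: 0.459
finger_force: 42.9
```

```bash
python3 -c "
from h import *
togo([.529,.152,.16],0.5)
c=cam('wrist');save(c,'w2.png')
print(proj(c,[[.529,.152,.028],[.529,.152+.047,.04],[.529,.152-.047,.04]]))"
```

```text
t 6.88 pos [0.5326 0.0537 0.1574] turn [-0.0017  0.0002  0.0041] shift [ 0.0983 -0.0028 -0.0026] F [ 0.98 -0.59 -2.37] open 0.459
[[270.7171968   61.10265329]
 [271.08256452 -24.80325212]
 [269.88482911 133.04515248]]
```

View pics/w2.png

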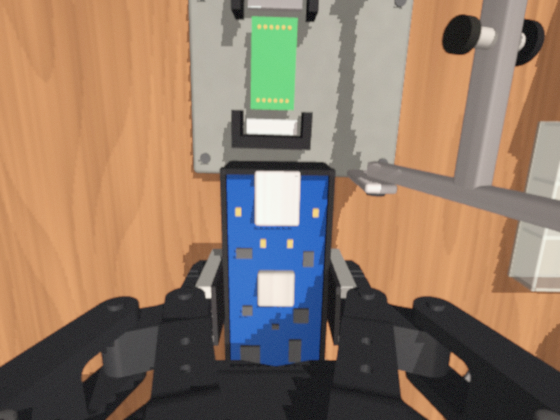

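The wrist view shows the green plate centred at about (273,63), the end walls at rows 10 and 130, and the held bank with its port leading at (277,198). I measure both in this frame.

```bash
python3 -c "
from h import *
c=cam('wrist')
rect(c,(50,100,60),(75,255,255),(230,0,320,115),.028)
s=ctrl.get_state();z=s['eef_pos'][2]+.0055
rect(c,(105,120,40),(130,255,255),(210,160,340,365),z)
g=cv2.cvtColor(c['image'],cv2.COLOR_RGB2GRAY)
# dark wall outer edges on row 130, base edges, bank left/right edges
def edges(row,a,b):
    d=np.abs(cv2.Sobel(g,cv2.CV_32F,1,0)[row-2:row+3].mean(0)[a:b]);i=[k for k in range(1,len(d)-1) if d[k]>90 and d[k]>=d[k-1] and d[k]>d[k+1]];return [(k+a,int(d[k])) for k in i]
for r in(60,130,140): print(r,edges(r,180,420))
for r in(200,240,350): print(r,edges(r,212,345))
print(onz(c,[[192,60],[405,60]],.014),onz(c,[[232,138],[312,138]],.04))
togo([.529,.152,.16],0.5)"
```

```text
3598 c [0.5307 0.15   0.028 ] sides 0.058 0.0291 yaw -1.63
12600 c [0.5345 0.0588 0.1634] sides 0.0354 0.0774 yaw 2.81
60 [(190, 146), (244, 181), (250, 148), (339, 171), (353, 174)]
130 [(189, 148), (192, 147), (223, 173), (230, 206), (239, 99), (242, 301), (245, 336), (292, 177), (296, 200), (299, 277), (310, 396), (335, 111), (354, 143)]
140 [(190, 128), (193, 157), (221, 165), (230, 190), (309, 352), (331, 110), (355, 163)]
200 [(220, 288), (227, 165), (254, 449), (300, 367), (326, 147), (333, 177)]
240 [(221, 276), (228, 166), (260, 227), (266, 248), (287, 216), (293, 266), (324, 121), (331, 174), (335, 167)]
350 [(214, 184), (224, 157), (230, 125), (319, 110), (325, 381), (337, 352)]
[[0.4732424  0.15355482 0.014     ]
 [0.62513998 0.15511968 0.014     ]] [[0.50373872 0.1009707  0.04      ]
 [0.55827785 0.10155591 0.04      ]]
t 6.97 pos [0.5333 0.053  0.1579] turn [-0.0008  0.0001  0.002 ] shift [ 0.099  -0.0034 -0.0021] F [ 0.72  0.25 -3.24] open 0.459
```

```bash
cat > m.py <<'E'
from h import *
def trace(c,chan,rows,col0,sgn,w=5):
    "sub-pixel vertical edges near col0(row) with gradient sign"
    out=[]
    I=cv2.GaussianBlur(chan.astype(np.float32),(3,3),0);G=cv2.Sobel(I,cv2.CV_32F,1,0)*sgn
    for r in rows:
        a=int(round(col0(r)))-w;s=G[r,a:a+2*w+1].clip(0)
        if s.max()<40: continue
        k=s.argmax();l=slice(max(k-2,0),k+3);out.append((a+np.average(np.arange(s.size)[l],weights=s[l]),r))
    return np.array(out)
def line(c,pts,z,name):
    W=onz(c,pts,z);p=np.polyfit(W[:,1],W[:,0],1)
    for _ in range(3):
        e=np.abs(np.polyval(p,W[:,1])-W[:,0]);W=W[e<max(2*np.median(e),1e-4)];p=np.polyfit(W[:,1],W[:,0],1)
    print(name,len(W),'yaw %.2f'%-np.degrees(np.arctan(p[0])),'x at y=%.4f: %.4f'%(W[:,1].mean(),np.polyval(p,W[:,1].mean())),'res',np.std(np.polyval(p,W[:,1])-W[:,0]).round(5));return p
E
python3 - <<'E'
from m import *
c=cam('wrist');im=c['image'].astype(int);s=ctrl.get_state();z=s['eef_pos'][2]+.0055
R,G,B=[im[:,:,i] for i in range(3)]
gr=G-R; bl=B-R
L=lambda r0,c0,r1,c1:(lambda r:c0+(c1-c0)*(r-r0)/(r1-r0))
line(c,trace(c,gr,range(28,100),L(20,251,105,250),1),.028,'plateL')
line(c,trace(c,gr,range(28,100),L(20,297,105,294),-1),.028,'plateR')
line(c,trace(c,-(R-B),range(10,160),L(20,191,160,193),1),.014,'baseL')
line(c,trace(c,-(R-B),range(10,140),L(20,407,130,401),-1,8),.014,'baseR')
line(c,trace(c,bl,range(185,340),L(200,227,350,230),1),z,'bankL')
line(c,trace(c,bl,range(185,340),L(200,326,350,319),-1),z,'bankR')
# lengthwise: column gradients
g=cv2.cvtColor(c['image'],cv2.COLOR_RGB2GRAY);S=cv2.Sobel(g,cv2.CV_32F,0,1)
def rows(a,b,c0,c1): 
    d=S[c0:c1,a:b].mean(1);return [(k+c0,int(d[k])) for k in range(1,len(d)-1) if abs(d[k])>80 and abs(d[k])>=abs(d[k-1]) and abs(d[k])>abs(d[k+1])]
print('wall',rows(255,290,100,200));print(onz(c,[[272,r] for r in(137,148)],.04)[:,1]);print('bank front',onz(c,[[277,163],[277,170]],z)[:,1])
togo([.53,.15,.16],0)
E
```

```text
plateL 68 yaw -0.91 x at y=0.1483: 0.5153 res 3e-05
plateR 59 yaw -1.38 x at y=0.1498: 0.5456 res 5e-05
baseL 112 yaw -1.23 x at y=0.1405: 0.4706 res 6e-05
baseR 123 yaw -0.99 x at y=0.1446: 0.6249 res 5e-05
bankL 155 yaw -0.21 x at y=0.0635: 0.5164 res 3e-05
bankR 128 yaw -0.08 x at y=0.0618: 0.5520 res 4e-05
wall [(108, -127), (118, 320), (134, -511), (148, 170), (161, -263), (170, 521)]
[0.10169417 0.09426491]
bank front [0.10108066 0.09865588]
t 7.03 pos [0.5335 0.0529 0.158 ] turn [-0.0005  0.0001  0.0102] shift [ 0.0971 -0.0035 -0.002 ] F [-0.34  0.32 -2.84] open 0.46
```

drive_tool(moves=[[[0, 0, 0.017], [0.04, -0.0035, 0], 0.03], [[0, 0, 0], [0.04, 0, 0], 0.03], [[0, 0, 0], [0.015, 0, 0.03], 0.03], [[0, 0, 0], [0, 0, 0.03], 0.03], [[0, 0, 0], [0, 0, 0.015], 0.03]])

```text
time: 7.65
eef_pos: [0.5288, 0.1482, 0.0813]
tcp_rot: [0.709, 0.705, -0.001, -0.001]
contact_force: [0.1, -0.6, -2.3]
opening: 0.456
finger_force: 42.8
```

drive_tool(moves=[[[0, 0, 0], [0, 0, 0], 0.03], [[0, 0, 0], [0, 0, 0], 0.03]])

```text
time: 7.9
eef_pos: [0.5308, 0.1485, 0.0846]
tcp_rot: [0.709, 0.705, 0.001, 0.001]
contact_force: [0.7, -0.6, -2.3]
opening: 0.458
finger_force: 42.8
```

```bash
python3 -c "
from h import *
togo([.5304,.1475,.075],-.4)
c=cam('wrist');save(c,'w3.png')"
```

```text
t 7.9 pos [0.5308 0.1485 0.0846] turn [ 0.0023 -0.0002  0.0002] shift [-0.001  -0.0004  0.0096] F [ 0.68 -0.6  -2.25] open 0.458
```

View pics/w3.png

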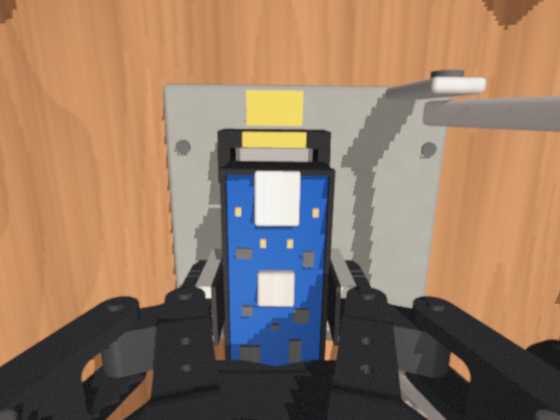

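The bank is over the nest: wall outer edges at columns 218 and 330, end wall at rows 130–148, bank front edge at row 163. I do a final relative measurement.

```bash
cat > m2.py <<'E'
from m import *
c=cam('wrist');im=c['image'].astype(int);s=ctrl.get_state();z=s['eef_pos'][2]+.0055
R,G,B=[im[:,:,i] for i in range(3)];bl=B-R;g=G
L=lambda r0,c0,r1,c1:(lambda r:c0+(c1-c0)*(r-r0)/(r1-r0))
a=line(c,trace(c,-(R-B),range(95,240),L(90,166,275,177),1),.014,'baseL')
b=line(c,trace(c,-(R-B),range(130,240),L(95,448,285,428),-1,8),.014,'baseR')
p=line(c,trace(c,bl,range(185,340),L(200,227,350,230),1),z,'bankL')
q=line(c,trace(c,bl,range(185,340),L(200,326,350,319),-1),z,'bankR')
w=line(c,trace(c,g,range(136,160),L(136,218,160,219),-1,4),.04,'wallL')
v=line(c,trace(c,g,range(136,160),L(136,330,160,330),1,4),.04,'wallR')
S=cv2.Sobel(g.astype(np.float32),cv2.CV_32F,0,1)
def rows(x0,x1,r0,r1):
    d=S[r0:r1,x0:x1].mean(1);return [(k+r0,int(d[k])) for k in range(1,len(d)-1) if abs(d[k])>60 and abs(d[k])>=abs(d[k-1]) and abs(d[k])>abs(d[k+1])]
rr=rows(250,300,80,180);print(rr)
for zz in(.014,.04,z): print(zz,[(r,round(onz(c,[[275,r]],zz)[0,1],4)) for r,_ in rr])
togo([.5304,.1475,.075],-.4)
E
python3 m2.py
```

```text
baseL 136 yaw -1.16 x at y=0.1850: 0.4716 res 0.00011
baseR 110 yaw -1.04 x at y=0.1726: 0.6251 res 4e-05
bankL 155 yaw -1.20 x at y=0.1593: 0.5141 res 3e-05
bankR 132 yaw -1.12 x at y=0.1565: 0.5497 res 4e-05
wallL 17 yaw -2.82 x at y=0.1974: 0.5041 res 4e-05
wallR 18 yaw -0.24 x at y=0.1971: 0.5584 res 3e-05
[(86, 75), (90, 130), (129, -375), (132, 442), (147, -192), (161, -428), (170, 449)]
0.014 [(86, np.float64(0.227)), (90, np.float64(0.225)), (129, np.float64(0.2047)), (132, np.float64(0.2031)), (147, np.float64(0.195)), (161, np.float64(0.1872)), (170, np.float64(0.1821))]
0.04 [(86, np.float64(0.2252)), (90, np.float64(0.2235)), (129, np.float64(0.2059)), (132, np.float64(0.2045)), (147, np.float64(0.1974)), (161, np.float64(0.1907)), (170, np.float64(0.1862))]
0.09036878930512661 [(86, np.float64(0.2218)), (90, np.float64(0.2205)), (129, np.float64(0.2081)), (132, np.float64(0.2071)), (147, np.float64(0.2021)), (161, np.float64(0.1973)), (170, np.float64(0.1942))]
t 8.0 pos [0.5308 0.1487 0.0849] turn [ 0.0029 -0.0003  0.0005] shift [-0.0012 -0.0004  0.0099] F [-0.07  0.06 -1.26] open 0.454
```

drive_tool(moves=[[[0, 0, 0], [0.0018, -0.0014, 0], 0.03], [[0, 0, 0], [0, 0, 0.01], 0.03], [[0, 0, 0], [0, 0, 0.008], 0.03], [[0, 0, 0], [0, 0, 0], 0.03]])

```text
time: 8.5
eef_pos: [0.5271, 0.1506, 0.0639]
tcp_rot: [0.709, 0.705, -0.001, -0.001]
contact_force: [0.1, -0.3, -1.7]
opening: 0.457
finger_force: 42.9
```

```bash
python3 m2.py
```

```text
baseL 52 yaw -1.28 x at y=0.1758: 0.4724 res 6e-05Traceback (most recent call last):
  File "m2.py", line 6, in <module>
    b=line(c,trace(c,-(R-B),range(130,240),L(95,448,285,428),-1,8),.014,'baseR')
  File "m.py", line 12, in line
    W=onz(c,pts,z);p=np.polyfit(W[:,1],W[:,0],1)
  File "h.py", line 11, in onz
    o,d=ray(c,px);return o+d*((z-o[2])/d[:,2])[:,None]
        ~~~^^^^^^
  File "h.py", line 8, in ray
    p=cv2.undistortPoints(np.array(px,float).reshape(-1,1,2),c['K'],c['dist']).reshape(-1,2)
      ~~~~~~~~~~~~~~~~~~~^^^^^^^^^^^^^^^^^^^^^^^^^^^^^^^^^^^^^^^^^^^^^^^^^^^^^
cv2.error: OpenCV(4.12.0) /io/opencv/modules/calib3d/src/undistort.dispatch.cpp:347: error: (-215:Assertion failed) CV_IS_MAT(_src) && CV_IS_MAT(_dst) && (_src->rows == 1 || _src->cols == 1) && (_dst->rows == 1 || _dst->cols == 1) && _src->cols + _src->rows - 1 == _dst->rows + _dst->cols - 1 && (CV_MAT_TYPE(_src->type) == CV_32FC2 || CV_MAT_TYPE(_src->type) == CV_64FC2) && (CV_MAT_TYPE(_dst->type) == CV_32FC2 || CV_MAT_TYPE(_dst->type) == CV_64FC2) in function 'cvUndistortPointsInternal'
```

```bash
python3 -c "
from h import *
for i in range(3):
  c=cam('wrist');togo([.5297,.1499,.0467],-.4)
save(c,'w4.png')"
```

```text
t 8.6 pos [0.528  0.1507 0.0649] turn [-0.0007  0.0001  0.001 ] shift [-0.0008  0.0017  0.0182] F [ 0.07  0.6  -3.01] open 0.458
t 8.65 pos [0.5283 0.1507 0.0653] turn [0.    0.    0.001] shift [-0.0008  0.0014  0.0186] F [-0.4   0.27 -2.72] open 0.458
t 8.7 pos [0.5284 0.1507 0.0655] turn [ 0.0004 -0.      0.001 ] shift [-0.0008  0.0013  0.0188] F [ 0.35  0.28 -2.57] open 0.459
```

View pics/w4.png

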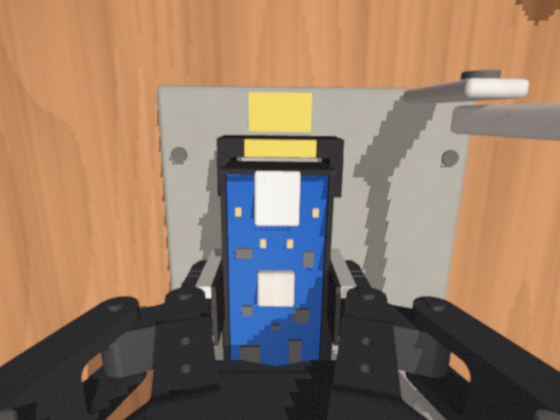

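The bank is still about 1.5 mm to the left of the pocket's centre: walls at columns 217–342, bank 222–333. The arm is still settling, so I measure again after that.

```bash
cat > m3.py <<'E'
from m import *
c=cam('wrist');im=c['image'].astype(int);s=ctrl.get_state();z=s['eef_pos'][2]+.0055
R,G,B=[im[:,:,i] for i in range(3)];bl=B-R
L=lambda r0,c0,r1,c1:(lambda r:c0+(c1-c0)*(r-r0)/(r1-r0))
p=line(c,trace(c,bl,range(185,340),L(200,227,350,230),1),z,'bankL')
q=line(c,trace(c,bl,range(185,340),L(200,326,350,319),-1),z,'bankR')
w=line(c,trace(c,G,range(142,190),L(136,217.5,190,218),-1,6),.04,'wallL')
v=line(c,trace(c,G,range(142,190),L(136,342,190,342),1,6),.04,'wallR')
a=line(c,trace(c,-(R-B),range(95,240),L(90,160,275,171),1,7),.014,'baseL')
m=lambda P,Q,y:(np.polyval(P,y)+np.polyval(Q,y))/2
print('at .15 bank %.4f base %.4f; at .197 bank %.4f wall %.4f'%(m(p,q,.15),np.polyval(a,.15)+.06,m(p,q,.197),m(w,v,.197)))
S=cv2.Sobel(G.astype(np.float32),cv2.CV_32F,0,1)
d=S[80:185,250:305].mean(1);rr=[k+80 for k in range(1,104) if abs(d[k])>60 and abs(d[k])>=abs(d[k-1]) and abs(d[k])>abs(d[k+1])]
for zz in(.014,.04,z-.024,z): print(round(zz,4),[(r,round(onz(c,[[275,r]],zz)[0,1],4)) for r in rr])
togo([.5297,.1499,.0467],-.4)
E
python3 m3.py
```

```text
bankL 155 yaw -1.17 x at y=0.1614: 0.5116 res 3e-05
bankR 130 yaw -1.09 x at y=0.1592: 0.5472 res 4e-05
wallL 37 yaw -0.98 x at y=0.1912: 0.5038 res 4e-05
wallR 42 yaw -0.39 x at y=0.1924: 0.5584 res 5e-05
baseL 134 yaw -1.05 x at y=0.1898: 0.4717 res 0.00011
at .15 bank 0.5292 base 0.5310; at .197 bank 0.5301 wall 0.5312
0.014 [(88, np.float64(0.2269)), (92, np.float64(0.2251)), (131, np.float64(0.2067)), (135, np.float64(0.2048)), (139, np.float64(0.2028)), (156, np.float64(0.1944)), (161, np.float64(0.1919)), (170, np.float64(0.1873))]
0.04 [(88, np.float64(0.2252)), (92, np.float64(0.2237)), (131, np.float64(0.208)), (135, np.float64(0.2063)), (139, np.float64(0.2047)), (156, np.float64(0.1975)), (161, np.float64(0.1953)), (170, np.float64(0.1914))]
0.0471 [(88, np.float64(0.2248)), (92, np.float64(0.2233)), (131, np.float64(0.2084)), (135, np.float64(0.2068)), (139, np.float64(0.2052)), (156, np.float64(0.1983)), (161, np.float64(0.1963)), (170, np.float64(0.1925))]
0.0711 [(88, np.float64(0.2232)), (92, np.float64(0.222)), (131, np.float64(0.2095)), (135, np.float64(0.2082)), (139, np.float64(0.2069)), (156, np.float64(0.2012)), (161, np.float64(0.1994)), (170, np.float64(0.1963))]
t 8.75 pos [0.5284 0.1507 0.0656] turn [ 0.0005 -0.      0.001 ] shift [-0.0008  0.0013  0.0189] F [-0.12  0.3  -2.55] open 0.456
```

drive_tool(moves=[[[0, 0, 0], [-0.0003, 0.0011, 0], 0.03], [[0, 0, 0], [0, 0, 0], 0.03], [[0, 0, 0], [0, 0, 0], 0.03]])

```text
time: 9.12
eef_pos: [0.5293, 0.1504, 0.0654]
tcp_rot: [0.709, 0.705, 0.0, 0.0]
contact_force: [0.5, 0.0, -3.0]
opening: 0.456
finger_force: 42.9
```

```bash
python3 m3.py
```

```text
bankL 155 yaw -1.17 x at y=0.1610: 0.5125 res 3e-05
bankR 125 yaw -1.03 x at y=0.1576: 0.5481 res 5e-05
wallL 35 yaw -0.67 x at y=0.1905: 0.5038 res 3e-05
wallR 40 yaw -0.40 x at y=0.1920: 0.5584 res 5e-05
baseL 133 yaw -1.10 x at y=0.1895: 0.4717 res 0.00011
at .15 bank 0.5301 base 0.5310; at .197 bank 0.5310 wall 0.5312
0.014 [(87, np.float64(0.227)), (91, np.float64(0.2252)), (131, np.float64(0.2064)), (135, np.float64(0.2044)), (138, np.float64(0.203)), (155, np.float64(0.1946)), (161, np.float64(0.1915)), (170, np.float64(0.187))]
0.04 [(87, np.float64(0.2253)), (91, np.float64(0.2237)), (131, np.float64(0.2077)), (135, np.float64(0.206)), (138, np.float64(0.2048)), (155, np.float64(0.1976)), (161, np.float64(0.195)), (170, np.float64(0.1911))]
0.0469 [(87, np.float64(0.2248)), (91, np.float64(0.2233)), (131, np.float64(0.208)), (135, np.float64(0.2064)), (138, np.float64(0.2052)), (155, np.float64(0.1984)), (161, np.float64(0.1959)), (170, np.float64(0.1922))]
0.0709 [(87, np.float64(0.2232)), (91, np.float64(0.222)), (131, np.float64(0.2092)), (135, np.float64(0.2079)), (138, np.float64(0.2069)), (155, np.float64(0.2011)), (161, np.float64(0.1991)), (170, np.float64(0.196))]
t 9.18 pos [0.5293 0.1504 0.0654] turn [0.    0.    0.001] shift [-0.0005  0.0004  0.0187] F [ 0.19  0.43 -2.19] open 0.454
```

Aligned within about 0.3 mm. I lower it in small steps.

drive_tool(moves=[[[0, 0, 0], [0, 0.0002, 0.004], 0.03], [[0, 0, 0], [0, 0, 0.003], 0.03], [[0, 0, 0], [0, 0, 0.002], 0.03], [[0, 0, 0], [0, 0, 0], 0.03]])

```text
time: 9.68
eef_pos: [0.5292, 0.1503, 0.0559]
tcp_rot: [0.709, 0.705, -0.0, -0.0]
contact_force: [0.1, -0.5, -2.2]
opening: 0.462
finger_force: 42.9
```

drive_tool(moves=[[[0, 0, 0], [0, 0, 0.002], 0.03], [[0, 0, 0], [0, 0, 0.002], 0.03], [[0, 0, 0], [0, 0, 0], 0.03]])

```text
time: 10.05
eef_pos: [0.5293, 0.1503, 0.0521]
tcp_rot: [0.709, 0.705, -0.0, -0.0]
contact_force: [-0.0, -1.1, -2.1]
opening: 0.459
finger_force: 42.9
```

drive_tool(moves=[[[0, 0, 0], [0, 0, 0.002], 0.03], [[0, 0, 0], [0, 0, 0.002], 0.03], [[0, 0, 0], [0, 0, 0.001], 0.03], [[0, 0, 0], [0, 0, 0], 0.03]])

```text
time: 10.55
eef_pos: [0.5293, 0.1504, 0.0472]
tcp_rot: [0.709, 0.705, -0.0, -0.0]
contact_force: [-0.8, -0.3, -2.2]
opening: 0.458
finger_force: 42.9
```

drive_tool(moves=[[[0, 0, 0], [0, 0, 0.0008], 0.03], [[0, 0, 0], [0, 0, 0.0004], 0.03], [[0, 0, 0], [0, 0, 0], 0.03]])

```text
time: 10.92
eef_pos: [0.5296, 0.1504, 0.0466]
tcp_rot: [0.709, 0.705, 0.0, 0.0]
contact_force: [-1.7, 0.4, 1.2]
opening: 0.461
finger_force: 43.3
```

It is resting on the plate. Now release and retreat.

drive_tool(moves=[[[0, 0, 0], [0, 0, 0], 0.05], [[0, 0, 0], [0, 0, 0], 0.06], [[0, 0, 0], [0, 0, 0], 0.06], [[0, 0, 0], [0, 0, -0.03], 0.06], [[0, 0, 0], [0, 0, -0.06], 0.06]])

```text
time: 11.55
eef_pos: [0.5272, 0.1501, 0.134]
tcp_rot: [0.709, 0.705, -0.003, -0.002]
contact_force: [1.0, 0.3, 0.4]
opening: 0.698
finger_force: 0.0
```

drive_tool(moves=[[[0, 0, 0], [0, 0, -0.06], 0.06], [[0, 0, 0], [0, 0, -0.06], 0.06], [[0, 0, 0], [0, 0, -0.03], 0.03], [[0, 0, 0], [0, 0, 0], 0.0], [[0, 0, 0], [0, 0, 0], 0.0]])

```text
time: 12.18
eef_pos: [0.5287, 0.1503, 0.2843]
tcp_rot: [0.709, 0.705, -0.001, -0.001]
contact_force: [-0.5, -0.2, -0.2]
opening: 0.062
finger_force: 0.0
```

```bash
python3 - <<'E'
from h import *
c=cam('wrist');save(c,'w5.png');t=cam('top')
rect(t,(105,120,60),(130,255,255),(195,180,250,225),.052)
rect(t,(0,180,100),(6,255,255),(170,130,265,170),.19)
rect(c,(105,120,60),(130,255,255),(180,100,400,330),.052)
togo([.6,.15,.28],0)
E
```

```text
191 c [0.5301 0.1318 0.052 ] sides 0.05 0.0364 yaw 0.95
158 c [0.6484 0.1142 0.19  ] sides 0.0152 0.0653 yaw -2.74
2131 c [0.5312 0.15   0.052 ] sides 0.037 0.0887 yaw 0.47
t 12.28 pos [0.5284 0.1503 0.2834] turn [-0.0045  0.0004 -0.006 ] shift [-0.0003  0.0716  0.0034] F [ 0.6  -0.29  1.15] open 0.003
```

View pics/w5.png

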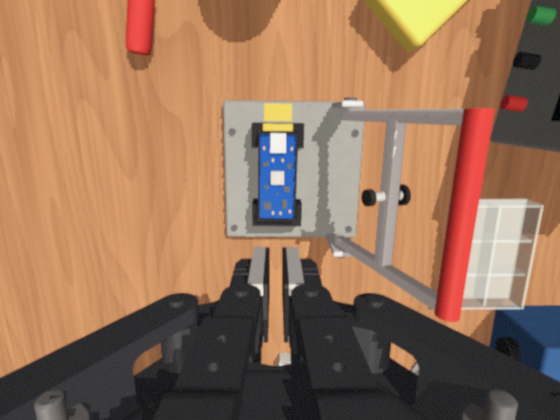

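The bank sits inside the nest: board at (277,177), port at the yellow-mark end. The handle is at (462,210), clear to the right. I go behind the handle (+x side) with closed fingers and sweep it over.

drive_tool(moves=[[[0, 0, 0], [0, 0.055, 0], 0.0], [[0, 0, 0], [0, 0.055, 0], 0.0], [[0, 0, 0], [0, 0.05, 0], 0.0], [[0, 0, 0], [0, 0, 0], 0.0], [[0, 0, 0], [0, 0, 0], 0.0]])

```text
time: 12.9
eef_pos: [0.6886, 0.1494, 0.2837]
tcp_rot: [0.709, 0.705, -0.002, -0.001]
contact_force: [-0.7, -0.1, -0.2]
opening: 0.001
finger_force: 0.0
```

```bash
python3 - <<'E'
from h import *
c=cam('wrist');save(c,'w6.png');togo([.688,.15,.195],0)
print(proj(c,[[.649,.15,.191]]))
E
```

```text
t 12.95 pos [0.6884 0.1495 0.2849] turn [-0.0025  0.0001 -0.0058] shift [ 0.0005 -0.0004  0.0899] F [-0.33 -1.11 -0.08] open 0.003
[[213.49841908 215.41687451]]
```

View pics/w6.png

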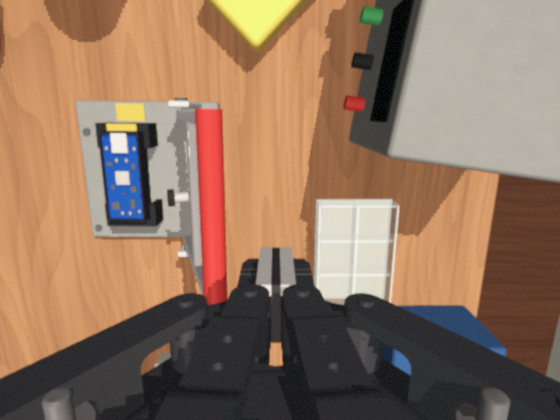

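The view shows the handle at about (212,210), as predicted, with the fingers clear on its +x side. I lower and sweep.

drive_tool(moves=[[[0, 0, 0], [0, 0, 0.05], 0.0], [[0, 0, 0], [0, 0, 0.038], 0.0], [[0, 0, 0], [0, 0, 0], 0.0], [[0, 0, 0], [0, -0.006, 0], 0.0], [[0, 0, 0], [0, -0.006, 0], 0.0]])

```text
time: 13.58
eef_pos: [0.6782, 0.1497, 0.2016]
tcp_rot: [0.709, 0.705, 0.002, 0.002]
contact_force: [0.3, -0.2, 1.0]
opening: 0.001
finger_force: 0.0
```

drive_tool(moves=[[[0, 0, 0], [0, -0.01, 0], 0.0], [[0, 0, 0], [0, -0.01, 0], 0.0], [[0, 0, 0], [0, -0.01, 0], 0.0], [[0, 0, 0], [0, -0.01, 0], 0.0]])

```text
time: 14.08
eef_pos: [0.6446, 0.15, 0.208]
tcp_rot: [0.709, 0.705, 0.01, 0.009]
contact_force: [9.6, -0.1, 13.8]
opening: 0.0
finger_force: 6.6
```

```bash
cat > hd.py <<'E'
from h import *
# handle angle from scene and top cameras: red centroid rays vs the circle about the hinge
hx,hz=.599,.062
for n,box in(('top',(170,110,270,260)),('scene',(300,140,400,240))):
    c=cam(n);hsv=cv2.cvtColor(c['image'],cv2.COLOR_RGB2HSV);m=cv2.inRange(hsv,(0,180,80),(6,255,255));k=np.zeros_like(m);x0,y0,x1,y1=box;k[y0:y1,x0:x1]=m[y0:y1,x0:x1]
    nn,l,st,ce=cv2.connectedComponentsWithStats(k);i=1+st[1:,4].argmax();px=np.argwhere(l==i)[:,::-1].mean(0)
    o,d=ray(c,px);d=d[0];th=np.linspace(-.3,2.3,2601);H=np.c_[hx-.14*np.cos(th),hz+.14*np.sin(th)]
    w=np.hypot(d[0],d[2]);e=np.abs((H[:,0]-o[0])*d[2]-(H[:,1]-o[2])*d[0])/w
    loc=[j for j in range(1,2600) if e[j]<=e[j-1] and e[j]<e[j+1] and e[j]<.01]
    print(n,st[i,4],px.round(1),[(round(th[j],3),H[j].round(4),round(e[j],4)) for j in loc])
togo([.6,.15,.2],-.4)
E
python3 hd.py
```

```text
top 86 [234.  159.5] [(np.float64(1.756), array([0.6248, 0.1996]), np.float64(0.0))]
scene 173 [343.8 189.2] [(np.float64(1.727), array([0.6208, 0.2003]), np.float64(0.0))]
t 14.18 pos [0.643  0.15   0.2069] turn [ 0.0218 -0.0014  0.0009] shift [-0.0003 -0.043   0.0069] F [ 7.92 -0.27 10.17] open -0.003
```

The handle is moving over (θ≈1.74) and the finger is sticking to it through friction. I keep following the arc.

drive_tool(moves=[[[0, 0, 0], [0, -0.008, -0.006], 0.0], [[0, 0, 0], [0, -0.012, -0.002], 0.0], [[0, 0, 0], [0, -0.012, 0], 0.0], [[0, 0, 0], [0, -0.012, 0.002], 0.0]])

```text
time: 14.68
eef_pos: [0.5967, 0.1504, 0.2093]
tcp_rot: [0.709, 0.705, 0.005, 0.004]
contact_force: [5.0, 1.1, 5.7]
opening: 0.003
finger_force: 3.4
```

```bash
python3 hd.py
```

```text
top 87 [233.2 178.9] [(np.float64(1.406), array([0.576 , 0.2001]), np.float64(0.0))]
scene 162 [336.7 173.4] [(np.float64(-0.12), array([0.46  , 0.0452]), np.float64(0.0)), (np.float64(1.375), array([0.5718, 0.1993]), np.float64(0.0))]
t 14.78 pos [0.5952 0.1503 0.2084] turn [ 0.01   -0.001   0.0011] shift [-0.0003  0.0048  0.0084] F [ 2.6  -0.16  3.69] open -0.001
```

drive_tool(moves=[[[0, 0, 0], [0, -0.014, 0.004], 0.0], [[0, 0, 0], [0, -0.014, 0.005], 0.0], [[0, 0, 0], [0, -0.012, 0.006], 0.0], [[0, 0, 0], [0, -0.011, 0.007], 0.0], [[0, 0, 0], [0, -0.011, 0.008], 0.0]])

```text
time: 15.4
eef_pos: [0.5307, 0.1503, 0.1735]
tcp_rot: [0.709, 0.705, 0.0, 0.0]
contact_force: [3.3, -0.1, 2.6]
opening: 0.003
finger_force: 2.0
```

```bash
python3 hd.py
```

```text
top 84 [234.2 208.1] [(np.float64(0.872), array([0.5089, 0.1692]), np.float64(0.0001))]
scene 228 [371.1 152.6] [(np.float64(0.387), array([0.4694, 0.1148]), np.float64(0.0)), (np.float64(0.925), array([0.5147, 0.1738]), np.float64(0.0))]
t 15.5 pos [0.5288 0.1504 0.1718] turn [-0.0055  0.0003  0.0012] shift [ 0.0001  0.0712 -0.0282] F [-0.04  0.42 -0.62] open -0.002
```

drive_tool(moves=[[[0, 0, 0], [0, -0.01, 0.009], 0.0], [[0, 0, 0], [0, -0.01, 0.01], 0.0], [[0, 0, 0], [0, -0.008, 0.009], 0.0], [[0, 0, 0], [0, 0, 0], 0.0]])

```text
time: 16.0
eef_pos: [0.5026, 0.1506, 0.144]
tcp_rot: [0.709, 0.705, 0.0, -0.0]
contact_force: [6.7, 0.6, -5.2]
opening: -0.005
finger_force: 3.3
```

```bash
python3 hd.py
```

```text
top 80 [234.5 220.5] [(np.float64(0.574), array([0.4814, 0.138 ]), np.float64(0.0))]
scene 265 [369.  152.8] [(np.float64(0.409), array([0.4705, 0.1177]), np.float64(0.0)), (np.float64(0.905), array([0.5125, 0.1721]), np.float64(0.0))]
t 16.1 pos [0.5026 0.1506 0.1439] turn [-0.0005 -0.0004  0.0007] shift [ 0.0001  0.0974 -0.0561] F [ 5.66  0.86 -4.54] open 0.002
```

drive_tool(moves=[[[0, 0, 0], [0, 0.006, 0], 0.0], [[0, 0, 0], [0, 0, -0.03], 0.0], [[0, 0, 0], [0, 0, -0.02], 0.0], [[0, 0, 0], [0, -0.03, 0], 0.0], [[0, 0, 0], [0, 0, 0], 0.0]])

```text
time: 16.73
eef_pos: [0.4768, 0.1507, 0.1946]
tcp_rot: [0.709, 0.705, -0.002, -0.002]
contact_force: [-0.1, 1.2, -1.2]
opening: -0.001
finger_force: 0.0
```

```bash
python3 hd.py
```

```text
top 106 [232.5 220.5] [(np.float64(0.573), array([0.4814, 0.1379]), np.float64(0.0))]
scene 501 [350.8 155.8] [(np.float64(0.527), array([0.478 , 0.1324]), np.float64(0.0)), (np.float64(0.793), array([0.5008, 0.1617]), np.float64(0.0))]
t 16.82 pos [0.4787 0.1506 0.1952] turn [-0.0024  0.0003  0.0011] shift [ 0.0002  0.1213 -0.0048] F [-0.62 -0.95 -0.75] open 0.001
```

drive_tool(moves=[[[0, 0, 0], [0, -0.002, 0.03], 0.0], [[0, 0, 0], [0, -0.004, 0.008], 0.0], [[0, 0, 0], [0, -0.003, 0.008], 0.0], [[0, 0, 0], [0, -0.003, 0.008], 0.0], [[0, 0, 0], [0, 0, 0], 0.0]])

```text
time: 17.45
eef_pos: [0.4669, 0.1508, 0.1419]
tcp_rot: [0.709, 0.705, -0.001, -0.001]
contact_force: [1.0, -0.0, 0.3]
opening: 0.0
finger_force: 0.0
```

```bash
python3 hd.py
```

```text
top 83 [234.7 226.7] [(np.float64(0.365), array([0.4682, 0.112 ]), np.float64(0.0))]
scene 481 [351.1 156.7] [(np.float64(0.422), array([0.4713, 0.1193]), np.float64(0.0)), (np.float64(0.893), array([0.5112, 0.1711]), np.float64(0.0))]
t 17.55 pos [0.4678 0.1507 0.1422] turn [0.0004 0.0003 0.0011] shift [ 0.0003  0.1323 -0.0578] F [-0.34 -0.44  0.11] open 0.002
```

drive_tool(moves=[[[0, 0, 0], [0, -0.001, 0.005], 0.0], [[0, 0, 0], [0, -0.001, 0.005], 0.0], [[0, 0, 0], [0, -0.001, 0.005], 0.0], [[0, 0, 0], [0, -0.001, 0.004], 0.0]])

```text
time: 18.05
eef_pos: [0.4628, 0.1508, 0.1234]
tcp_rot: [0.709, 0.705, -0.001, -0.001]
contact_force: [-2.3, 0.4, 5.2]
opening: -0.005
finger_force: 2.6
```

drive_tool(moves=[[[0, 0, 0], [0, 0, 0.002], 0.0], [[0, 0, 0], [0, -0.001, 0.002], 0.0]])

```text
time: 18.3
eef_pos: [0.4623, 0.1508, 0.1196]
tcp_rot: [0.709, 0.705, -0.0, -0.0]
contact_force: [-2.7, 0.4, 5.2]
opening: 0.002
finger_force: 2.4
```

drive_tool(moves=[[[0, 0, 0], [0, 0, 0.002], 0.0], [[0, 0, 0], [0, 0, 0.002], 0.0]])

```text
time: 18.55
eef_pos: [0.4621, 0.1508, 0.1154]
tcp_rot: [0.709, 0.705, -0.001, -0.001]
contact_force: [-3.9, -0.2, 4.6]
opening: 0.001
finger_force: 2.6
```

drive_tool(moves=[[[0, 0, 0], [0, -0.001, 0.002], 0.0], [[0, 0, 0], [0, -0.001, 0.002], 0.0]])

```text
time: 18.8
eef_pos: [0.4611, 0.1508, 0.1117]
tcp_rot: [0.709, 0.705, 0.001, 0.0]
contact_force: [-1.2, 0.1, 6.0]
opening: 0.005
finger_force: 2.7
```

drive_tool(moves=[[[0, 0, 0], [0, 0, 0.0015], 0.0], [[0, 0, 0], [0, 0, 0.0015], 0.0]])

```text
time: 19.05
eef_pos: [0.4605, 0.1508, 0.1086]
tcp_rot: [0.709, 0.705, -0.0, -0.0]
contact_force: [-4.0, 0.0, 6.5]
opening: 0.002
finger_force: 3.1
```

drive_tool(moves=[[[0, 0, 0], [0, 0, 0.0015], 0.0], [[0, 0, 0], [0, 0, 0.0015], 0.0]])

```text
time: 19.3
eef_pos: [0.4599, 0.1509, 0.1054]
tcp_rot: [0.709, 0.705, -0.001, -0.001]
contact_force: [-5.4, -0.1, 7.1]
opening: 0.0
finger_force: 3.4
```

drive_tool(moves=[[[0, 0, 0], [0, 0, 0.001], 0.0], [[0, 0, 0], [0, 0, 0.001], 0.0]])

```text
time: 19.55
eef_pos: [0.4596, 0.1509, 0.1033]
tcp_rot: [0.709, 0.705, -0.001, -0.001]
contact_force: [-4.6, 0.7, 7.1]
opening: 0.001
finger_force: 3.6
```

drive_tool(moves=[[[0, 0, 0], [0, 0, 0.001], 0.0], [[0, 0, 0], [0, 0, 0.001], 0.0]])

```text
time: 19.8
eef_pos: [0.4593, 0.1508, 0.1012]
tcp_rot: [0.709, 0.705, -0.001, -0.001]
contact_force: [-5.9, -0.0, 8.1]
opening: 0.004
finger_force: 3.8
```

drive_tool(moves=[[[0, 0, 0], [0, 0, 0.001], 0.0], [[0, 0, 0], [0, 0, 0], 0.0]])

```text
time: 20.05
eef_pos: [0.4592, 0.1509, 0.1003]
tcp_rot: [0.709, 0.705, -0.002, -0.002]
contact_force: [-7.0, 0.4, 7.8]
opening: -0.0
finger_force: 4.1
```

drive_tool(moves=[[[0, 0, 0], [0, -0.001, 0.0005], 0.0], [[0, 0, 0], [0, 0, 0.0005], 0.0]])

```text
time: 20.3
eef_pos: [0.4591, 0.1509, 0.1001]
tcp_rot: [0.709, 0.705, -0.001, -0.001]
contact_force: [-5.6, -0.5, 12.1]
opening: -0.003
finger_force: 5.8
```

drive_tool(moves=[[[0, 0, 0], [0, 0, 0.0005], 0.0], [[0, 0, 0], [0, 0, 0.0005], 0.0]])

```text
time: 20.55
eef_pos: [0.4591, 0.1509, 0.0998]
tcp_rot: [0.709, 0.705, -0.001, -0.001]
contact_force: [-9.6, -0.4, 16.3]
opening: 0.003
finger_force: 8.0
```

drive_tool(moves=[[[0, 0, 0], [0, 0, 0.0005], 0.0], [[0, 0, 0], [0, 0, 0.0005], 0.0]])

```text
time: 20.8
eef_pos: [0.4591, 0.1509, 0.0995]
tcp_rot: [0.709, 0.705, -0.001, -0.001]
contact_force: [-10.2, -1.0, 19.8]
opening: 0.003
finger_force: 10.2
```

It has bottomed: the force rose from 8 to 20 N within 1 mm. I stop and lift off.

drive_tool(moves=[[[0, 0, 0], [0, 0, -0.003], 0.0], [[0, 0, 0], [0, 0, -0.01], 0.0], [[0, 0, 0], [0, 0, -0.04], 0.0], [[0, 0, 0], [0, 0, -0.06], 0.0], [[0, 0, 0], [0, 0, -0.06], 0.0]])

```text
time: 21.42
eef_pos: [0.4592, 0.1506, 0.2716]
tcp_rot: [0.709, 0.705, -0.0, 0.0]
contact_force: [-0.3, 0.2, 0.4]
opening: -0.003
finger_force: 0.0
```

drive_tool(moves=[[[0, 0, 0], [-0.05, 0, -0.03], 0.0], [[0, 0, 0], [-0.06, 0, 0], 0.0], [[0, 0, 0], [-0.06, 0, 0], 0.0], [[0, 0, 0], [0, 0, 0], 0.0], [[0, 0, 0], [0, 0, 0], 0.0]])

```text
time: 22.05
eef_pos: [0.4584, -0.0192, 0.3]
tcp_rot: [0.71, 0.705, 0.0, -0.0]
contact_force: [-0.1, -0.1, 0.0]
opening: -0.004
finger_force: 0.0
```

```bash
python3 hd.py; python3 -c "
from h import *
a=cam('top');b=cam('scene')
o=np.zeros((400,800,3),np.uint8)
o[:,:400]=cv2.resize(a['image'][160:260,170:270],(400,400),interpolation=2);o[:,400:]=cv2.resize(b['image'][150:250,290:390],(400,400),interpolation=2)
cv2.imwrite('pics/fin.png',o[:,:,::-1])"
```

```text
top 233 [214.3 231.4] [(np.float64(-0.203), array([0.4619, 0.0338]), np.float64(0.0)), (np.float64(0.031), array([0.4591, 0.0663]), np.float64(0.0))]
scene 249 [329.5 167.4] [(np.float64(0.129), array([0.4602, 0.08  ]), np.float64(0.0)), (np.float64(1.16), array([0.5431, 0.1904]), np.float64(0.0))]
t 22.15 pos [ 0.4585 -0.0182  0.3   ] turn [-0.0001 -0.0004  0.0025] shift [0.1692 0.1404 0.1   ] F [0.4  0.15 0.4 ] open 0.002
```

View pics/fin.png

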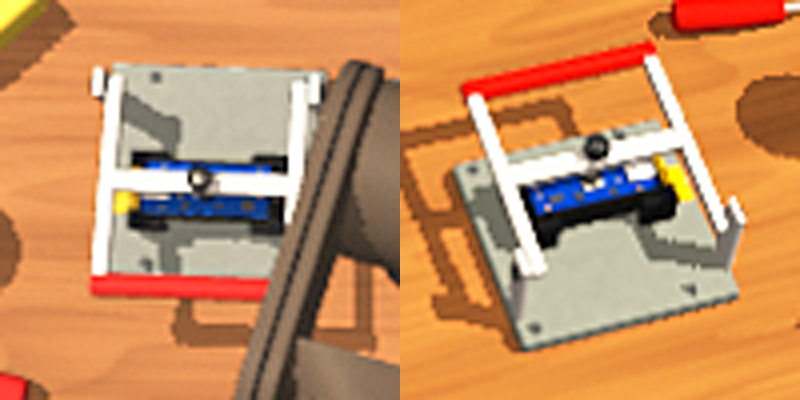

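The clamp is closed with its spindle on the bank's pad and the handle at about 0.1 rad, within the expected range. The port is at the yellow mark and the arm is clear, so I hand in.

```bash
python3 -c "
from plant import ctrl
print(ctrl.sign_off())"
```

```text
the job is handed in; nothing more can be done
None
```

The power bank is in the cradle with its port at the yellow mark and the clamp is holding it down. I stopped pressing at about 20 N when it bottomed, above the suggested 13–18 N but below the 25 N crush limit. The arm is clear, nothing else was touched, and the job was handed in at about 22 s.

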